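# Clear and set the telescoping length gauge on the cutting table

### The arm

A 6-joint arm with a two-finger parallel gripper is mounted at the origin on the work surface. World frame = base frame: x ahead of the robot, y to its left, z up, the work surface at z = 0. Lengths are in m, angles in rad, forces in N, time in s.
With the tool pointing down it reaches from about 0.3 to 0.875 m from the base axis. Payload 6.4 kg.
Tool frame: the origin (TCP) lies on the centre line of the jaws, within the pads' length; the fingertips stand nose_length ahead of it and the grasp point (between the pads) lies 8 mm behind it (nose_length is the distance from the TCP to the fingertips, in m); z points along the fingers, y is the direction in which the jaws open and shut (so a half turn about z gives the same grasp; the last joint's range is limited). The gripper opens to 88 mm and grips with 3 to 60 N. Pads are 18 mm wide; open, the fingers measure 123 mm over their backs; the gripper's body (75 mm by 187 mm) begins 45 mm behind the grasp point.
Start: joints at [-1.49, 0.181, 1.607, -0, 1.354, -0.206], TCP at [0.163, -0.552, 0.25] pointing down, gripper open.
Joint ranges: [-2.99, 2.99], [-0.89, 2.07], [0.3, 2.58], [-1.14, 4.28], [0, 2.63], [-3.12, 3.12]. Speed limits (rad/s): [2.57, 2.57, 3.01, 3.14, 3.14, 3.14].

### API

Orientations are given as [roll, pitch, yaw] about the fixed x, y, z axes, in that order (R = Rz(yaw) Ry(pitch) Rx(roll)).
In Python, from bench import * gives the robot as it stands.
- The arm moves only by the tool send_rows, never from a script. Its argument "plan" is text: rows parted by semicolons, each of 4 numbers parted by spaces: the shift along the tool's x, y, z in mm, then the turn about the tool's z in rad. A call has 1 to 20 rows; each row shifts and turns the commanded pose from where the row before left it, along the tool's axes as they then stand; what a row does not reach is not made up. A row lasts 1/12 s, in which the tool goes at most 41.7 mm and 7.16 degrees, less where a joint would pass 70% of its speed; a pose out of reach is approached as far as the arm can. A call is refused whole if a number of a shift passes 41.7 or a number of a turn 0.125, either way. A call with a gripper value outside its range is refused whole. "jaw" is the closure, from 0 (fully open) to 1 (shut), set as the call begins (left out, the last holds). The fingers move at their own pace and stop on an object; "squeeze" is the grip in N (left out, the last holds). Time passes only in rows, so rows that do not move let the fingers close. It gives the time, the measured TCP pose, the force and the opening at its end, in the units of the state.
- get_obs(): the state, without advancing time (a new reading comes with each control period).
- camera(name): name is "side" or "top" or "wrist"; returns the picture (420x560x3 uint8, red, green, blue); there is no depth.
- camera_model(name): a dict with "fx", "fy", "cx", "cy" (pixels), "D" ([k1, k2, p1, p2, k3] as OpenCV has them; the pictures are not rectified), "R" (3x3) and "t" (3): a world point X has camera coordinates R X + t; the wrist camera has in their place "mount" (4x4, takes a point from camera to tool coordinates, whose origin is the TCP and whose axes are the flange's). Camera axes: x right, y down, z forward; pixel columns grow to the right and rows downward; lengths in m; the calibration is good to about 2 mm. A picture is of the moment at which its call begins: read the wrist's pose just before it. camera_model takes no time and is no camera call.
- job_done(): hands the job in, once; it reports no verdict.
The state is a dict: "time": time; "joint_positions": joint angles; "joint_vel": joint speeds; "joint_torque": joint torques, N m; "tcp_pos": TCP position; "ee_rot": TCP orientation; "wrist_force": force on the tool from outside, world axes, zero at the start; "torque": the same for the moment, N m; "finger_gap": finger opening in m.
Only numpy, scipy, OpenCV 4.12 (cv2) and the standard library are available. Lean on these libraries where they do the work, as an engineer would, in place of code of your own. Each camera call takes 0.05 s, during which the arm holds its last target. There are 200 camera calls.

### The job

Pick up the cordless duster and, from the robot's side of the length gauge, keep its nozzle aimed straight at the mouth of the gauge tube from about 7 cm away, steady for a good second and without touching the gauge, then lay it back flat on its mat. Now squeeze in the lock button on the gauge's head, draw the telescoping arm out to 150 mm (the third long mark after zero on its scale), and finish while still holding it there with the button squeezed in. Leave everything else where it stands.

Things in the scene. Friction and masses are not known exactly. Their poses are not given: they have to be found in the camera images.
- gauge: length gauge fixed to the table: aluminium bed 500 x 90 mm, 8 high; on it a fixed dark square tube (30 mm) out of which a steel inner arm with a grey head telescopes. A steel rail 34 mm high lies under the head. Origin on the table straight below the tube mouth; x: the way the arm comes out (bed spans x -240 to 260 mm); y: level, across, to the robot's side; z up
- tube_mouth (a point): centre of the open end of the fixed tube (black collar 38 mm square), 66 mm above the table, where the inner arm comes out
- head_grip (a point): middle of the arm's head, 66 mm above the table. The head is 40 mm along the arm, 48 to 84 mm above the table; on its sides, along the gauge's y: black thumb pad (24 wide, 26 high), face at +20 mm, and black lock button (22 wide, 24 high), face at -26 mm, at -20 when fully in. So 46 mm wide, 40 squeezed; this point is midway when squeezed. Axes as the gauge's
- gauge_arm (a joint): how far the arm is out, m, as the thin pointer under the head's middle reads on the scale (0 to 0.2; 0.15 is the third long tick after zero). A spring draws it back into the tube with 3 to 6 N. The lock clicks in at every 5 mm (1 mm of play) and stops it both ways unless the button is in by more than 3 mm
- lock_button (a joint): travel of the lock button, in m: 0 out (locked), 0.006 fully in (arm free). It starts to move at 6 N and is fully in at 9 N; it springs out and locks when let go. It is squeezed against the thumb pad opposite
- mark_150 (a point): middle of the third long tick after zero (150 mm) on the white scale on the bed (-y side; a tick every 10 mm, a long one every 50; zero 30 mm from the tube mouth), 9 mm above the table. With the arm at 150 mm the head's middle is level with it along the gauge's x
- duster_center (a point): middle of the body of the cordless air duster, a grey and black bar 120 mm long, 44 wide, 44 high, about 0.3 kg, lying on its mat; x axis: to its nozzle, z up. It blows by itself whenever it is lifted
- nozzle_tip (a point): tip of the duster's black nozzle (13 mm across), 115 mm from the body's middle along its x axis, at the same height; the air leaves along x
- duster: the duster, origin at the middle of the underside of its body, 22 mm below its centre
- mat: black rubber mat fixed to the table, 200 x 110 mm, 3 mm thick; origin under its centre, x along its length
- thread_cone: bystander, leave alone: blue cone of thread, 60 mm across, 110 high; origin at the centre of its underside
- tape_roll: bystander, leave alone: roll of masking tape lying flat, 90 mm across, 25 high; origin at the centre of its underside
- pattern_weight: bystander, leave alone: steel pattern weight with a small knob, 52 mm across, 38 high; origin at the centre of its underside
- drink_cup: bystander, leave alone: drink cup with a white lid and a red band, 76 mm across, 130 high; origin at the centre of its underside
- tack_jar: bystander, leave alone: clear jar with steel lid, 60 mm across, 70 high; origin at the centre of its underside
There are look-alikes about, which are no part of the job. Of the things like the duster, leave any that is purple; of the rest the smaller one is meant.

How it is judged:
By the outcome, as a careful person would: the job done as asked, in the order asked, and still so for the second after the job is handed in, while the arm keeps its last pose, push and grip.
It also fails if it takes over 61 s, if anything falls off the work surface, if the arm or the gripper's body presses on something with over 40 N, if the wrist force passes 120 N, or if a joint passes its speed limit or range.

## Working session

There is one attempt and no reset: what is moved stays moved. The work goes in short steps, Python scripts to look and compute and a tool call to move; the robot and the scene stay as the last step left them, time stands still between calls to the robot, and variables do not carry over. Pictures are saved under pics/ and viewed, about 8 in all and at most 12, crops included, and the job is handed in when it is done.

Besides the shell and the picture viewer there is one more tool, called as a command line: name --argument value ..., lists and objects as JSON in quotes. send_rows: Moves the arm, as the interface text tells. Its arguments: {"type":"object","properties":{"plan":{"type":"string"},"jaw":{"type":"number"},"squeeze":{"type":"number"}},"required":["plan"]}

```bash
ls; mkdir -p pics
python3 - <<'E'
from bench import *
import cv2,json
o=get_obs();print(o)
for n in ("top","side"):
    im=camera(n);cv2.imwrite(f"pics/{n}0.png",im[:,:,::-1])
for n in ("top","side","wrist"):print(n,camera_model(n))
E
```

```text
pics
{'time': 0.0, 'joint_positions': array([-1.49029344e+00,  1.81539761e-01,  1.60797820e+00, -2.61898820e-05,
        1.35378484e+00, -2.06315986e-01]), 'joint_vel': array([-2.61545038e-04, -5.63447790e-05,  1.27299802e-03,  1.98052287e-04,
       -1.02415187e-03,  1.32749148e-03]), 'joint_torque': array([-9.86813466e-04, -4.33871233e+01, -3.41855550e+01,  7.01671536e-02,
        3.86357156e-02, -1.36640069e-04]), 'tcp_pos': array([ 0.16262801, -0.55099762,  0.24882524]), 'ee_rot': array([-3.13991354e+00, -3.25308687e-04,  2.86824258e-01]), 'wrist_force': array([-1.04631845,  0.25596192, -0.25294883]), 'torque': array([-0.03532486, -0.02690136,  0.01380747]), 'finger_gap': 0.0882205883751253}
top {'fx': 411.9100246071204, 'fy': 411.9100246071204, 'cx': 273.3352148742325, 'cy': 202.74562408918948, 'D': array([-0.12786465,  0.        ,  0.        ,  0.        ,  0.        ]), 'R': array([[ 2.33761814e-02, -9.99713462e-01,  5.15243145e-03],
       [-9.77688858e-01, -2.39367520e-02, -2.08690030e-01],
       [ 2.08753565e-01, -1.59098817e-04, -9.77968263e-01]]), 't': array([0.07503192,
[... 246 characters left out ...]
,  0.00685871],
       [-0.37546876,  0.45450774, -0.80774125],
       [ 0.50543599, -0.63010112, -0.58949727]]), 't': array([0.50187359, 0.21924686, 1.08040962])}
wrist {'fx': 310.8597069598277, 'fy': 310.8597069598277, 'cx': 278.1949705744575, 'cy': 211.8064696508111, 'D': array([-0.06534376,  0.        ,  0.        ,  0.        ,  0.        ]), 'mount': array([[ 5.03757142e-04, -9.46059753e-01, -3.23991805e-01,
         8.38754954e-02],
       [ 9.99999600e-01,  2.36911741e-04,  8.63059720e-04,
        -6.93987909e-04],
       [-7.39748603e-04, -3.23992110e-01,  9.46059494e-01,
        -1.34817177e-01],
       [ 0.00000000e+00,  0.00000000e+00,  0.00000000e+00,
         1.00000000e+00]])}
```

View pics/top0.png

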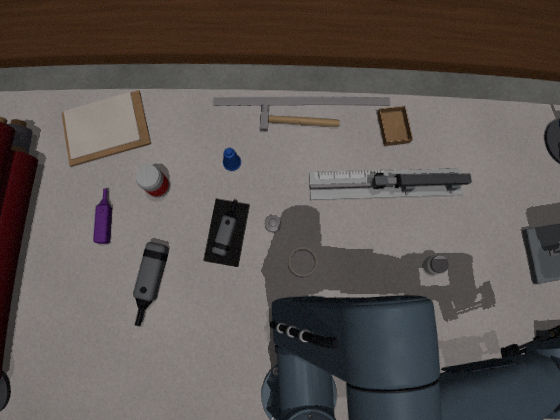

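View pics/side0.png

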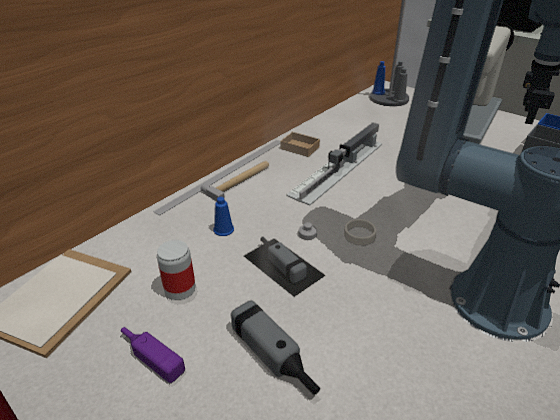

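Top view: three duster-like things: purple (102,215), big grey (150,280), small grey on the mat (227,228). The small grey one fits, since it isn't purple and is the smaller of the rest. The gauge spans (310–470,185), with its arm coming out leftward, towards world +y. Next I'll get coarse positions and an enlarged crop.

```bash
cat > h.py <<'E'
from bench import *
import numpy as np, cv2
from scipy.spatial.transform import Rotation as Ro
def cam(n,o=None):
    m=camera_model(n);K=np.array([[m['fx'],0,m['cx']],[0,m['fy'],m['cy']],[0,0,1]])
    if n=='wrist':
        T=np.eye(4);T[:3,:3]=Ro.from_euler('xyz',o['ee_rot']).as_matrix();T[:3,3]=o['tcp_pos']
        W=T@np.array(m['mount']);R=W[:3,:3].T;t=-R@W[:3,3]
    else:R,t=np.array(m['R']),np.array(m['t'])
    return K,m['D'],R,t
def pix2w(c,uv,z):
    K,D,R,t=c;uv=np.array(uv,float).reshape(-1,1,2)
    d=np.c_[cv2.undistortPoints(uv,K,D)[:,0],np.ones(len(uv))]@R;o=-R.T@t
    z=np.broadcast_to(z,len(d))
    return o+d*((z-o[2])/d[:,2])[:,None]
def w2pix(c,X):
    K,D,R,t=c;return cv2.projectPoints(np.array(X,float).reshape(-1,3),cv2.Rodrigues(R)[0],t,K,D)[0][:,0]
E
python3 - <<'E'
from h import *
np.set_printoptions(precision=3,suppress=True)
c=cam('top')
print(pix2w(c,[(227,228),(219,252),(235,203),(102,215),(150,280)],.025))
print('bed corners',pix2w(c,[(309,171),(311,199),(470,195)],.008))
print('tube',pix2w(c,[(397,180),(470,179),(378,180)],.08))
print('bystanders jar,tape,weight,cone,cup',pix2w(c,[(272,224),(302,262),(436,265),(232,160),(153,180)],[.07,.025,.03,.05,.1]))
im=cv2.imread('pics/top0.png');cv2.imwrite('pics/c1.png',np.vstack([cv2.resize(im[190:275,195:320],None,fx=4,fy=4,interpolation=3),cv2.resize(im[160:205,300:480],(500,125),interpolation=3)]))
E
```

```text
[[0.487 0.228 0.025]
 [0.413 0.249 0.025]
 [0.566 0.207 0.025]
 [0.517 0.626 0.025]
 [0.322 0.455 0.025]]
bed corners [[ 0.68  -0.023  0.008]
 [ 0.588 -0.03   0.008]
 [ 0.615 -0.552  0.008]]
tube [[ 0.637 -0.285  0.08 ]
 [ 0.648 -0.52   0.08 ]
 [ 0.636 -0.226  0.08 ]]
bystanders jar,tape,weight,cone,cup [[ 0.496  0.091  0.07 ]
 [ 0.389 -0.002  0.025]
 [ 0.386 -0.414  0.03 ]
 [ 0.697  0.22   0.05 ]
 [ 0.614  0.448  0.1  ]]
```

View pics/c1.png

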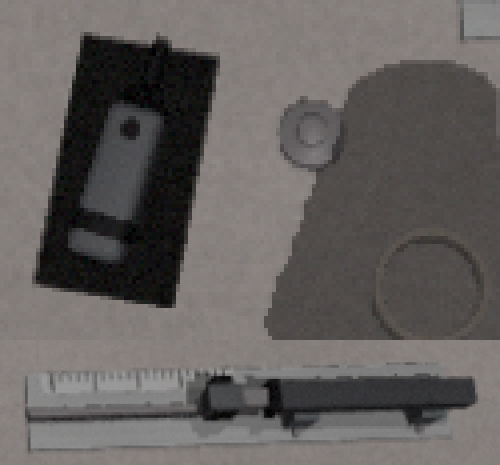

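Crop: the small grey duster lies on the black mat, nozzle up-image (tip about (158,40) in the crop). The thing at top (272,224) has a knob, so it is the pattern weight. The gauge head is just left of the collar. I'll go to a wrist view over the gauge.

```bash
cat >> h.py <<'E'
def go(xyz,yaw=None,step=35,o=None):
    o=o or get_obs();R=Ro.from_euler('xyz',[np.pi,0,o['ee_rot'][2]]).as_matrix()
    d=R.T@(np.array(xyz)-o['tcp_pos'])*1000;n=int(np.ceil(np.linalg.norm(d)/step))
    print('shift mm',d.round(1),'rows',n,'each',(d/max(n,1)).round(1),'turn',None if yaw is None else round(o['ee_rot'][2]-yaw,3))
E
python3 - <<'E'
from h import *
go([.57,-.2,.30],.047)
E
```

```text
shift mm [ 490.  -221.5  -51.1] rows 16 each [ 30.6 -13.8  -3.2] turn 0.24
```

send_rows --plan "27.2 -12.3 -2.8 0;27.2 -12.3 -2.8 0;27.2 -12.3 -2.8 0;27.2 -12.3 -2.8 0;27.2 -12.3 -2.8 0;27.2 -12.3 -2.8 0;27.2 -12.3 -2.8 0;27.2 -12.3 -2.8 0;27.2 -12.3 -2.8 0;27.2 -12.3 -2.8 0;27.2 -12.3 -2.8 0;27.2 -12.3 -2.8 0;27.2 -12.3 -2.8 0;27.2 -12.3 -2.8 0;27.2 -12.3 -2.8 0;27.2 -12.3 -2.8 0;27.2 -12.3 -2.8 0;27.2 -12.3 -2.8 0;0 0 0 0.12;0 0 0 0.12"

```text
time: 1.77
tcp_pos: [0.5706, -0.199, 0.2996]
ee_rot: [-3.141, 0.001, 0.044]
wrist_force: [0.2, -0.7, 0.3]
finger_gap: 0.0877
```

send_rows --plan "0 0 0 0;0 0 0 0;0 0 0 0"

```text
time: 2.02
tcp_pos: [0.5694, -0.2008, 0.2998]
ee_rot: [-3.141, 0.0, 0.05]
wrist_force: [-0.2, 0.7, -0.2]
finger_gap: 0.0882
```

Run:
```python
from h import *
o=get_obs();im=camera('wrist');np.save('o1.npy',o,allow_pickle=True)
print(o['time'],o['tcp_pos'],o['ee_rot'])
b=im[:,:,::-1].copy();cv2.imwrite('w1.png',b)
cv2.imwrite('pics/w1.png',cv2.resize(b,(800,600),interpolation=3))
```

```text
2.0167 [ 0.56935885 -0.20079621  0.29981119] [-3.14128084e+00  4.94990050e-04  4.98519027e-02]
```

View pics/w1.png

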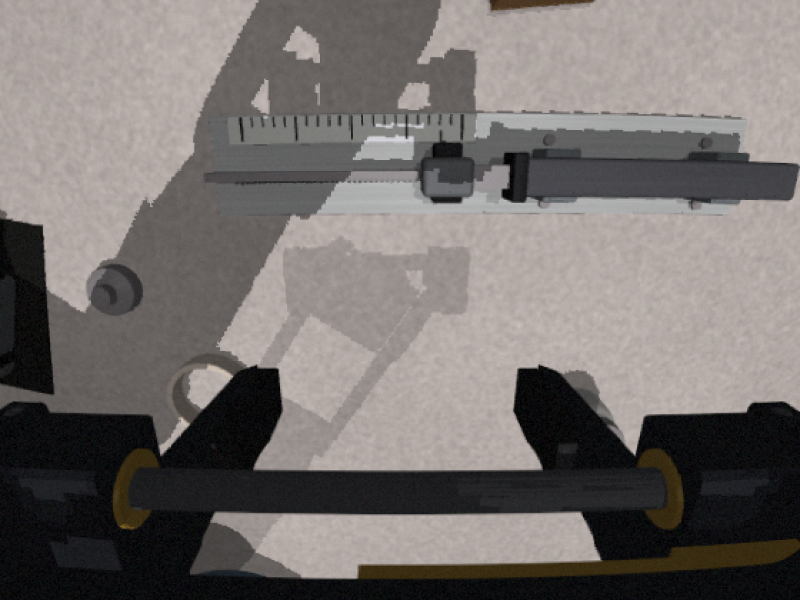

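Wrist view (800x600): long ticks at x≈462 (0), 407, 351, 296 (150), 241, with row≈127. The head is around (448,177), with the button on the far side (447,148) and the thumb pad near (447,199). The collar is at x 505–527, rows 152–201.

Run:
```python
from h import *
np.set_printoptions(precision=4,suppress=True)
o=np.load('o1.npy',allow_pickle=True).item();c=cam('wrist',o)
s=lambda L:[((u+.5)*.7-.5,(v+.5)*.7-.5) for u,v in L]
t=pix2w(c,s([(462,127),(407,127),(351,127.5),(296,128),(241,128.5)]),.009);print('ticks',t)
p=np.polyfit([30,80,130,180,230],t[:,:2]*1000,1);print('per mm',p[0],'at0',p[1],'dir',np.arctan2(p[0,1],p[0,0]))
print('bed',pix2w(c,s([(745,118),(727,214),(228,112),(217,214),(480,111),(480,214)]),.008))
print('collar top',pix2w(c,s([(505,153),(507,201),(527,153),(526,201)]),.085))
print('head top',pix2w(c,s([(423,160),(424,193),(473,160),(473,193)]),.084))
print('tube top far,near end',pix2w(c,s([(532,158),(530,193),(797,165),(797,198)]),.081))
b=cv2.imread('w1.png');cv2.imwrite('pics/w1c.png',cv2.resize(b[70:160,140:530],None,fx=2.05,fy=4,interpolation=3))
```

```text
ticks [[ 0.6776 -0.2533  0.009 ]
 [ 0.6749 -0.2037  0.009 ]
 [ 0.672  -0.1534  0.009 ]
 [ 0.6695 -0.1036  0.009 ]
 [ 0.6673 -0.0533  0.009 ]]
per mm [-0.0519  1.0001] at0 [ 678.9959 -283.4664] dir 1.6226915572438867
bed [[ 0.706  -0.5194  0.008 ]
 [ 0.6161 -0.5247  0.008 ]
 [ 0.6812 -0.0417  0.008 ]
 [ 0.5885 -0.0256  0.008 ]
 [ 0.6922 -0.2683  0.008 ]
 [ 0.6004 -0.2778  0.008 ]]
collar top [[ 0.6566 -0.2772  0.085 ]
 [ 0.6211 -0.283   0.085 ]
 [ 0.6577 -0.2939  0.085 ]
 [ 0.622  -0.2979  0.085 ]]
head top [[ 0.648  -0.2158  0.084 ]
 [ 0.6236 -0.2182  0.084 ]
 [ 0.6501 -0.2537  0.084 ]
 [ 0.6256 -0.2561  0.084 ]]
tube top far,near end [[ 0.6543 -0.2994  0.081 ]
 [ 0.628  -0.3014  0.081 ]
 [ 0.6662 -0.52    0.081 ]
 [ 0.6402 -0.5284  0.081 ]]
```

View pics/w1c.png

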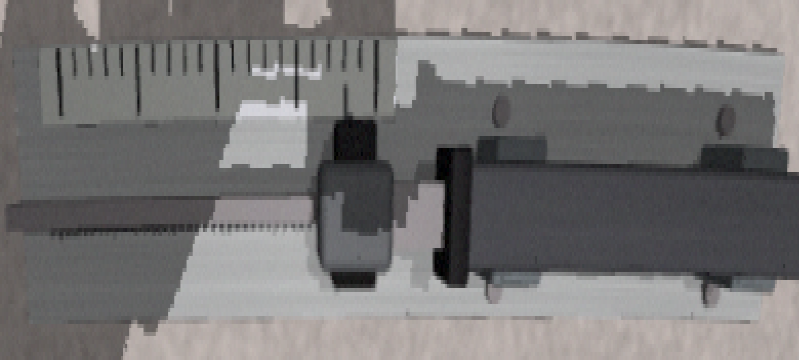

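The gauge fit is consistent: tick spacing is 1.000, and the head, collar and tube share one line. Mouth ≈ (0.639, −0.285, 0.066), gauge x direction 1.623 rad, arm at about 20 mm. Now to the duster.

Run:
```python
from h import *
go([.445,.24,.25],-.27)
```

```text
shift mm [-102.6 -446.5   49.9] rows 14 each [ -7.3 -31.9   3.6] turn 0.319
```

send_rows --plan "-7.3 -31.9 3.6 0;-7.3 -31.9 3.6 0;-7.3 -31.9 3.6 0;-7.3 -31.9 3.6 0;-7.3 -31.9 3.6 0;-7.3 -31.9 3.6 0;-7.3 -31.9 3.6 0;-7.3 -31.9 3.6 0;-7.3 -31.9 3.6 0;-7.3 -31.9 3.6 0;-7.3 -31.9 3.6 0;-7.3 -31.9 3.6 0;-7.3 -31.9 3.6 0;-7.3 -31.9 3.6 0;0 0 0 0.107;0 0 0 0.106;0 0 0 0.106;0 0 0 0;0 0 0 0"

```text
time: 3.65
tcp_pos: [0.4467, 0.2404, 0.2498]
ee_rot: [-3.142, -0.0, -0.268]
wrist_force: [-0.1, -0.3, -0.8]
finger_gap: 0.0879
```

Run:
```python
from h import *
o=get_obs();im=camera('wrist');np.save('o2.npy',o,allow_pickle=True)
print(o['time'],o['tcp_pos'],o['ee_rot'])
b=im[:,:,::-1].copy();cv2.imwrite('w2.png',b)
g=np.clip(b.astype(float)*1.6,0,255).astype(np.uint8)
cv2.imwrite('pics/w2.png',cv2.resize(g[:300,80:480],(800,600),interpolation=3))
```

```text
3.65 [0.44671056 0.24042641 0.24979046] [-3.14150608e+00 -1.31702328e-04 -2.68248883e-01]
```

View pics/w2.png

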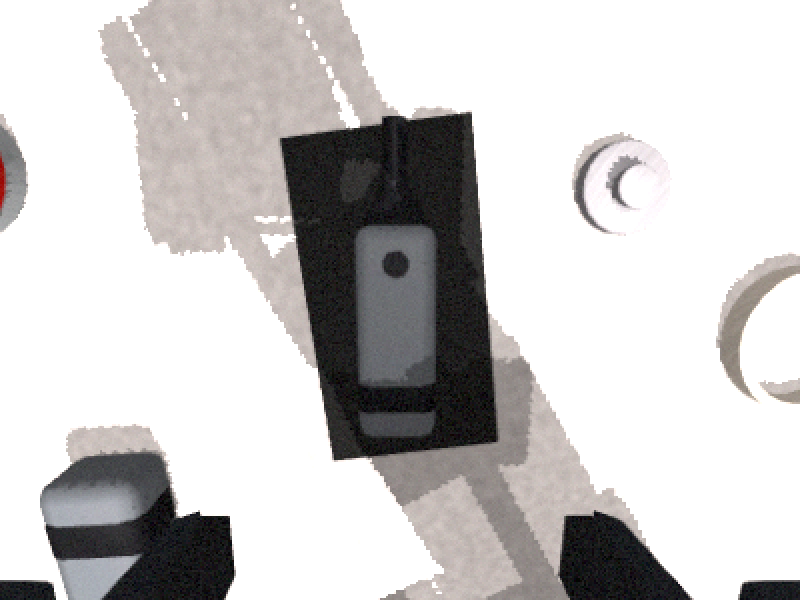

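Wrist view: duster body spans (356–436, 225–437), nozzle tip at (395,117), mat corners (281,138), (471,112), (497,441) and (333,460). The pattern weight is clear at (628,186).

Run:
```python
from h import *
np.set_printoptions(precision=4,suppress=True)
o=np.load('o2.npy',allow_pickle=True).item();c=cam('wrist',o)
s=lambda L:[((u+.5)/2-.5+80,(v+.5)/2-.5) for u,v in L]
b=pix2w(c,s([(357,226),(436,226),(436,436),(358,436)]),.047);print('body top',b,b.mean(0))
n=pix2w(c,s([(395,117),(404,205),(391,205)]),[.0315,.0315,.0315]);print('tip',n[0])
f=(b[0]+b[1])/2;r=(b[2]+b[3])/2;d=f-r;C=b.mean(0);print('len',np.linalg.norm(d),'w',np.linalg.norm(b[0]-b[1]),'yaw',np.arctan2(d[1],d[0]),'tip yaw',np.arctan2(*(n[0]-C)[[1,0]]),np.linalg.norm((n[0]-C)[:2]))
m=pix2w(c,s([(281,138),(471,112),(497,441),(333,460)]),.003);print('mat',m,m.mean(0))
print('weight',pix2w(c,s([(625,190)]),.03))
```

```text
body top [[0.5267 0.2399 0.047 ]
 [0.5158 0.2002 0.047 ]
 [0.403  0.2289 0.047 ]
 [0.415  0.2723 0.047 ]] [0.4651 0.2353 0.047 ]
tip [0.5742 0.2063 0.0315]
len 0.1162938126528651 w 0.04114363968893968 yaw -0.2654469775995058 tip yaw -0.25978409693845633 0.11286919296470872
mat [[0.5848 0.2707 0.003 ]
 [0.5694 0.1634 0.003 ]
 [0.3728 0.1924 0.003 ]
 [0.3885 0.3001 0.003 ]] [0.4789 0.2317 0.003 ]
weight [[0.5072 0.0952 0.03  ]]
```

Run:
```python
import bench
print([ (k,getattr(bench,k)) for k in dir(bench) if 'nose' in k.lower()],[k for k in dir(bench) if k[0]!='_'])
from h import *
go([.464,.2357,.10]);go([.464,.2357,.022])
# fingertips from w2: where in tool frame
o=np.load('o2.npy',allow_pickle=True).item();print(camera_model('wrist').keys(),get_obs().keys())
```

```text
[('nose_length', 0.011)] ['MotionError', 'camera', 'camera_model', 'get_obs', 'job_done', 'nose_length']
shift mm [ 1.780e+01 -1.000e-01  1.498e+02] rows 5 each [ 3.6 -0.  30. ] turn None
shift mm [ 1.780e+01 -1.000e-01  2.278e+02] rows 7 each [ 2.5 -0.  32.5] turn None
dict_keys(['fx', 'fy', 'cx', 'cy', 'D', 'mount']) dict_keys(['time', 'joint_positions', 'joint_vel', 'joint_torque', 'tcp_pos', 'ee_rot', 'wrist_force', 'torque', 'finger_gap'])
```

send_rows --plan "6 0 30 0;6 0 30 0;6 0 30 0;0 0 30 0;0 0 30 0;0 0 25 0;0 0 20 0;0 0 15 0;0 0 12 0;0 0 8 0;0 0 0 0;0 0 0 0"

```text
time: 4.7
tcp_pos: [0.4643, 0.2357, 0.0199]
ee_rot: [3.142, -0.0, -0.272]
wrist_force: [0.5, 0.5, 0.9]
finger_gap: 0.0883
```

```bash
python3 -c "
from h import *
go([.464,.2357,.020])"
```

```text
shift mm [-0.2  0.1 -0.1] rows 1 each [-0.2  0.1 -0.1] turn None
```

send_rows --plan "0 0 0 0;0 0 0 0;0 0 0 0;0 0 0 0;0 0 0 0;0 0 0 0;0 0 0 0;0 0 0 0" --jaw 1 --squeeze 25

```text
time: 5.37
tcp_pos: [0.4641, 0.2359, 0.0198]
ee_rot: [-3.141, -0.0, -0.272]
wrist_force: [0.2, 0.1, 1.5]
finger_gap: 0.0437
```

send_rows --plan "0 0 -5 0;0 0 -15 0;0 0 -30 0;0 0 -35 0;0 0 -35 0;0 0 -30 0;0 0 -10 0;0 0 0 0;0 0 0 0"

```text
time: 6.12
tcp_pos: [0.4634, 0.2356, 0.1787]
ee_rot: [3.141, 0.001, -0.272]
wrist_force: [-0.5, 0.1, -3.7]
finger_gap: 0.0437
```

Run:
```python
from h import *
np.set_printoptions(precision=4,suppress=True)
o=get_obs();im=camera('wrist');np.save('o3.npy',o,allow_pickle=True)
print(o['time'],o['tcp_pos'],o['ee_rot'],o['finger_gap'])
b=im[:,:,::-1].copy();cv2.imwrite('w3.png',b)
# expected tip if centre at TCP xy
y=o['ee_rot'][2];c=cam('wrist',o);p=o['tcp_pos']
tip=p+[.115*np.cos(y),.115*np.sin(y),.005];print('expected tip px',w2pix(c,[tip,tip-[0,0,.0065]]))
g=np.clip(b.astype(float)*1.8,0,255).astype(np.uint8)
cv2.imwrite('pics/w3.png',cv2.resize(g[0:300,80:480],(800,600),interpolation=3))
go([.4542,-.2946,.15],.052)
```

```text
6.1167 [0.4634 0.2356 0.1787] [ 3.1412  0.0008 -0.2723] 0.0437403521378784
expected tip px [[278.6979  19.129 ]
 [278.6446  23.4942]]
shift mm [134.4 512.8  27.6] rows 16 each [ 8.4 32.   1.7] turn -0.324
```

View pics/w3.png

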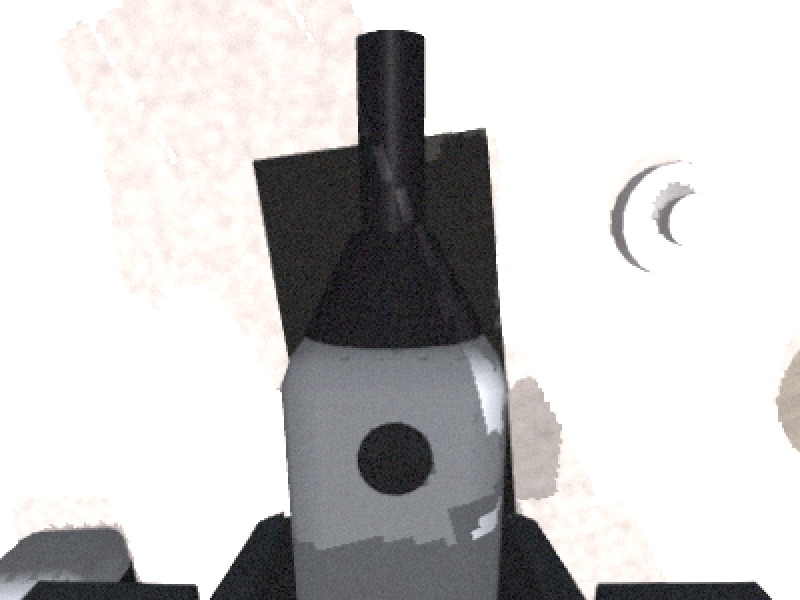

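Tip at crop (391,30), full px (275.5,15), against (278.7,~15) expected. So the duster sits as planned with about 1 mm lateral offset, its centre 5 mm above the TCP. I'll carry it to the aim pose.

send_rows --plan "4 15 0 0;8 30 0 0;9.1 34 0 0;9.1 34 0 0;9.1 34 0 0;9.1 34 0 0;9.1 34 0 0;9.1 34 0 0;9.1 34 0 0;9.1 34 0 0;9.1 34 0 0;9.1 34 0 0;9.1 34 0 0;9.1 34 0 0;9.1 34 0 0;8 25.5 0 0;0 0 0 -0.108;0 0 0 -0.108;0 0 0 -0.108;0 0 0 0"

```text
time: 7.83
tcp_pos: [0.4579, -0.2941, 0.1763]
ee_rot: [-3.137, 0.004, 0.055]
wrist_force: [1.1, 0.0, -3.2]
finger_gap: 0.0441
```

```bash
python3 -c "
from h import *
o=get_obs();print(o['time'],o['tcp_pos'],o['ee_rot'],o['finger_gap'])
go([.4542,-.2955,.061],.052)"
```

```text
7.8333 [ 0.45793648 -0.29405805  0.17631914] [-3.13720039  0.00394818  0.05489272] 0.04406478646507824
shift mm [ -3.8   1.2 115.3] rows 4 each [-1.   0.3 28.8] turn 0.003
```

send_rows --plan "-2 1 15 0;-1.5 0 25 0;0 0 25 0;0 0 20 0;0 0 15 0;0 0 10 0;0 0 6 0;0 0 0 0;0 0 0 0;0 0 0 0"

```text
time: 8.67
tcp_pos: [0.4565, -0.2967, 0.0646]
ee_rot: [3.14, -0.001, 0.051]
wrist_force: [-1.2, 0.2, -3.5]
finger_gap: 0.0438
```

Run:
```python
from h import *
np.set_printoptions(precision=4,suppress=True)
o=get_obs();im=camera('wrist');np.save('o4.npy',o,allow_pickle=True)
print(o['time'],o['tcp_pos'],o['ee_rot'],o['finger_gap'])
b=im[:,:,::-1].copy();cv2.imwrite('w4.png',b)
c=cam('wrist',o);print(w2pix(c,[(.639,-.285,.085),(.639,-.285,.066)]))
go([.4542,-.2955,.061],.052)
s=camera('side')[:,:,::-1];cs=cam('side')
print('side mouth',w2pix(cs,[(.639,-.285,.066)]))
g=lambda i:np.clip(i.astype(float)*1.7,0,255).astype(np.uint8)
cv2.imwrite('pics/w4.png',np.hstack([cv2.resize(g(b[:200,180:380]),(400,400),interpolation=3),cv2.resize(g(s[80:230,290:440]),(400,400),interpolation=3)]))
```

```text
8.6667 [ 0.4565 -0.2967  0.0646] [ 3.1404 -0.001   0.0513] 0.04384712342800034
[[ 272.3656 -218.8635]
 [ 273.0432 -177.5705]]
shift mm [-2.4 -1.4  3.8] rows 1 each [-2.4 -1.4  3.8] turn -0.001
side mouth [[342.7555 151.6169]]
```

View pics/w4.png

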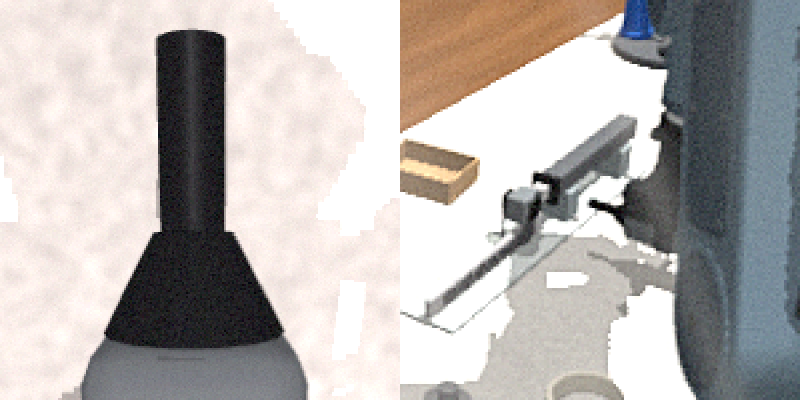

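Side crop: the nozzle tip at about side px (362,157) points at the collar mouth (343,151). I'll trim the pose and hold.

send_rows --plan "-1.2 -0.7 1.9 0;-1.2 -0.7 1.9 0;0 0 0 0;0 0 0 0;0 0 0 0;0 0 0 0;0 0 0 0;0 0 0 0"

```text
time: 9.43
tcp_pos: [0.4536, -0.295, 0.06]
ee_rot: [3.142, -0.0, 0.052]
wrist_force: [-0.7, -0.2, -3.0]
finger_gap: 0.0435
```

Run:
```python
from h import *
np.set_printoptions(precision=4,suppress=True)
o=get_obs();print(o['time'],o['tcp_pos'],o['ee_rot'])
y=o['ee_rot'][2];tip=o['tcp_pos']+[.115*np.cos(y)-.001*np.sin(y),.115*np.sin(y)+.001,.005]
print('tip',tip,'side px',w2pix(cam('side'),[tip]))
go([.4542,-.2955,.061],.052)
```

```text
9.4333 [ 0.4536 -0.295   0.06  ] [ 3.1415 -0.0001  0.0518]
tip [ 0.5684 -0.288   0.065 ] side px [[360.8452 158.0538]]
shift mm [ 0.6  0.6 -1. ] rows 1 each [ 0.6  0.6 -1. ] turn -0.0
```

send_rows --plan "0.5 0.5 -1 0;0 0 0 0;0 0 0 0;0 0 0 0;0 0 0 0;0 0 0 0;0 0 0 0;0 0 0 0;0 0 0 0;0 0 0 0;0 0 0 0;0 0 0 0;0 0 0 0;0 0 0 0;0 0 0 0;0 0 0 0;0 0 0 0;0 0 0 0;0 0 0 0;0 0 0 0"

```text
time: 11.1
tcp_pos: [0.454, -0.2953, 0.0609]
ee_rot: [-3.142, -0.0, 0.052]
wrist_force: [-0.3, 0.1, -3.8]
finger_gap: 0.0436
```

send_rows --plan "0 0 0 0;0 0 0 0;0 0 0 0;0 0 0 0;0 0 0 0;0 0 0 0;0 0 0 0;0 0 -15 0;0 0 -25 0;0 0 -30 0;0 0 -25 0;0 0 -15 0;0 0 -5 0;0 0 0 0.108;0 0 0 0.108;0 0 0 0.108;0 0 0 0"

```text
time: 12.52
tcp_pos: [0.4535, -0.2949, 0.1748]
ee_rot: [-3.141, 0.001, -0.276]
wrist_force: [0.2, 0.3, -3.0]
finger_gap: 0.044
```

```bash
python3 -c "
from h import *
o=get_obs();print(o['time'],o['tcp_pos'],o['ee_rot'],o['finger_gap'])
go([.464,.2358,.175],-.272)"
```

```text
12.5167 [ 0.4535332  -0.29489597  0.17484145] [-3.14075203e+00  1.47575177e-03 -2.76050060e-01] 0.04400302375285898
shift mm [-1.346e+02 -5.135e+02 -2.000e-01] rows 16 each [ -8.4 -32.1  -0. ] turn -0.004
```

send_rows --plan "-4 -15 0 0;-8 -30 0 0;-9.1 -34 0 0;-9.1 -34 0 0;-9.1 -34 0 0;-9.1 -34 0 0;-9.1 -34 0 0;-9.1 -34 0 0;-9.1 -34 0 0;-9.1 -34 0 0;-9.1 -34 0 0;-9.1 -34 0 0;-9.1 -34 0 0;-9.1 -34 0 0;-8 -34 0 0;-5.4 -26.5 0 0;0 0 0 0;0 0 0 0;0 0 0 0"

```text
time: 14.1
tcp_pos: [0.4614, 0.2355, 0.1753]
ee_rot: [3.141, 0.001, -0.269]
wrist_force: [0.1, -0.5, -3.6]
finger_gap: 0.044
```

```bash
python3 -c "
from h import *
o=get_obs();print(o['time'],o['tcp_pos'],o['ee_rot'],o['finger_gap'])
go([.4641,.2358,.020],-.272)"
```

```text
14.1 [0.46143356 0.23545441 0.17525002] [ 3.14059305e+00  1.20396184e-03 -2.69331994e-01] 0.04400615674081488
shift mm [  2.5  -1.  155.3] rows 5 each [ 0.5 -0.2 31.1] turn 0.003
```

Lower to about 2 mm above rest first, then settle.

send_rows --plan "1 -0.5 20 0;1 -0.5 30 0;0 0 30 0;0 0 25 0;0 0 20 0;0 0 12 0;0 0 8 0;0 0 5 0;0 0 2 0;0 0 0 0;0 0 0 0"

```text
time: 15.02
tcp_pos: [0.4655, 0.236, 0.0249]
ee_rot: [-3.141, -0.002, -0.272]
wrist_force: [-0.6, 0.7, -2.9]
finger_gap: 0.0436
```

```bash
python3 -c "
from h import *
o=get_obs();print(o['time'],o['tcp_pos'],o['ee_rot'],o['finger_gap'],o['wrist_force'])
go([.4641,.2358,.020],-.272)"
```

```text
15.0167 [0.46550303 0.2360095  0.02491264] [-3.14071257e+00 -1.57663220e-03 -2.72099196e-01] 0.043550341234503735 [-0.60302946  0.72841362 -2.91112643]
shift mm [-1.3  0.6  4.9] rows 1 each [-1.3  0.6  4.9] turn -0.0
```

send_rows --plan "0 0 1 0;0 0 1 0;0 0 1 0;0 0 1 0;0 0 0.5 0;0 0 0 0;0 0 0 0;0 0 0 0"

```text
time: 15.68
tcp_pos: [0.4647, 0.2359, 0.0198]
ee_rot: [-3.142, -0.0, -0.272]
wrist_force: [-3.6, -0.5, 5.5]
finger_gap: 0.044
```

send_rows --plan "0 0 0 0;0 0 0 0;0 0 0 0;0 0 0 0;0 0 0 0;0 0 0 0;0 0 0 0;0 0 -5 0;0 0 -15 0;0 0 -30 0;0 0 -40 0;0 0 -40 0;0 0 -40 0;0 0 -30 0;0 0 -10 0;0 0 0 0;0 0 0 0" --jaw 0

```text
time: 17.1
tcp_pos: [0.4643, 0.2358, 0.2289]
ee_rot: [3.142, 0.0, -0.272]
wrist_force: [-0.5, 0.8, -0.5]
finger_gap: 0.0883
```

Run:
```python
from h import *
o=get_obs();im=camera('wrist');print(o['time'],o['tcp_pos'],o['ee_rot'],o['finger_gap'])
b=im[:,:,::-1].copy();cv2.imwrite('pics/w5.png',np.clip(b.astype(float)*1.6,0,255).astype(np.uint8))
M=np.array([.639,-.285,.066]);g=np.array([-.0519,.9987,0])
H=M+.050*g;print('head',H)
go([*H[:2],.25],1.6227)
```

```text
17.1 [0.46432128 0.2357585  0.22890138] [ 3.14154725e+00  9.64307719e-05 -2.72184779e-01] 0.08828582550928882
head [ 0.636405 -0.235065  0.066   ]
shift mm [293.  406.8 -22.4] rows 15 each [19.5 27.1 -1.5] turn -1.895
```

View pics/w5.png

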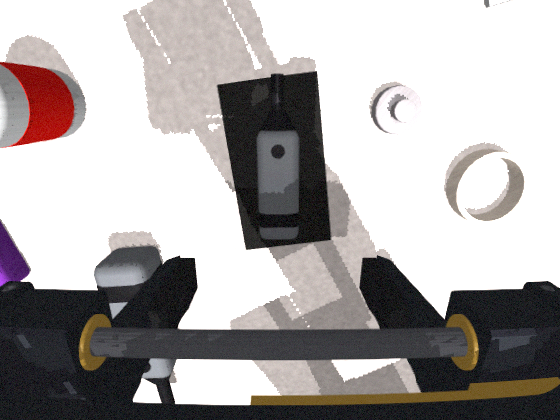

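The duster lies flat on its mat at (278,160), back where it was. Now to the gauge head.

send_rows --plan "19.5 27.1 -1.5 0;19.5 27.1 -1.5 0;19.5 27.1 -1.5 0;19.5 27.1 -1.5 0;19.5 27.1 -1.5 0;19.5 27.1 -1.5 0;19.5 27.1 -1.5 0;19.5 27.1 -1.5 0;19.5 27.1 -1.5 0;19.5 27.1 -1.5 0;19.5 27.1 -1.5 0;19.5 27.1 -1.5 0;19.5 27.1 -1.5 0;19.5 27.1 -1.5 0;19.5 27.1 -1.5 0;0 0 0 -0.1184;0 0 0 -0.1184;0 0 0 -0.1184;0 0 0 -0.1184;0 0 0 -0.1184"

```text
time: 18.82
tcp_pos: [0.6358, -0.2339, 0.2477]
ee_rot: [-3.137, 0.004, 0.325]
wrist_force: [0.5, -0.6, 0.1]
finger_gap: 0.0883
```

send_rows --plan "0 0 0 -0.1184;0 0 0 -0.1184;0 0 0 -0.1184;0 0 0 -0.1184;0 0 0 -0.1184;0 0 0 -0.1184;0 0 0 -0.1184;0 0 0 -0.1184;0 0 0 -0.1184;0 0 0 -0.1184;0 0 0 -0.1184;0 0 0 0;0 0 0 0;0 0 0 0"

```text
time: 19.98
tcp_pos: [0.6365, -0.234, 0.25]
ee_rot: [-3.139, -0.002, 1.619]
wrist_force: [-0.3, -0.5, 0.3]
finger_gap: 0.0882
```

Run:
```python
from h import *
np.set_printoptions(precision=4,suppress=True)
o=get_obs();im=camera('wrist');np.save('o6.npy',o,allow_pickle=True);print(o['time'],o['tcp_pos'],o['ee_rot'],o['joint_positions'])
b=im[:,:,::-1].copy();cv2.imwrite('w6.png',b)
c=cam('wrist',o);M=np.array([.639,-.285,0]);g=np.array([-.0519,.9987,0]);gy=np.array([-.9987,-.0519,0])
pts={'150tick':(180,-40,9),'0tick':(30,-40,9),'headtop corners':(70,20,84),'b':(70,-20,84),'c':(30,20,84),'d':(30,-20,84),'coll':(0,19,85),'coll2':(0,-19,85)}
for k,v in pts.items():
    p=w2pix(c,[M+g*v[0]/1e3+gy*v[1]/1e3+[0,0,v[2]/1e3]])[0];print(k,p);cv2.circle(b,(int(round(p[0])),int(round(p[1]))),1,(0,0,255),-1)
cv2.imwrite('pics/w6.png',cv2.resize(np.clip(b*1.3,0,255).astype(np.uint8)[:300,80:480],(800,600),interpolation=0))
go([.6364,-.2351,.070],1.6227)
```

```text
19.9833 [ 0.6365 -0.234   0.25  ] [-3.1392 -0.0016  1.6187] [-0.5269  0.4084  1.3199  0.      1.4162 -0.5749]
150tick [314.8698  65.5979]
0tick [311.2269 194.9391]
headtop corners [258.9832 176.5803]
b [299.5683 176.4722]
c [259.8803 214.8638]
d [298.8584 214.7783]
coll [261.4219 241.9993]
coll2 [297.4447 241.9324]
shift mm [ -0.9  -0.3 180.5] rows 6 each [-0.2 -0.1 30.1] turn -0.003
```

View pics/w6.png

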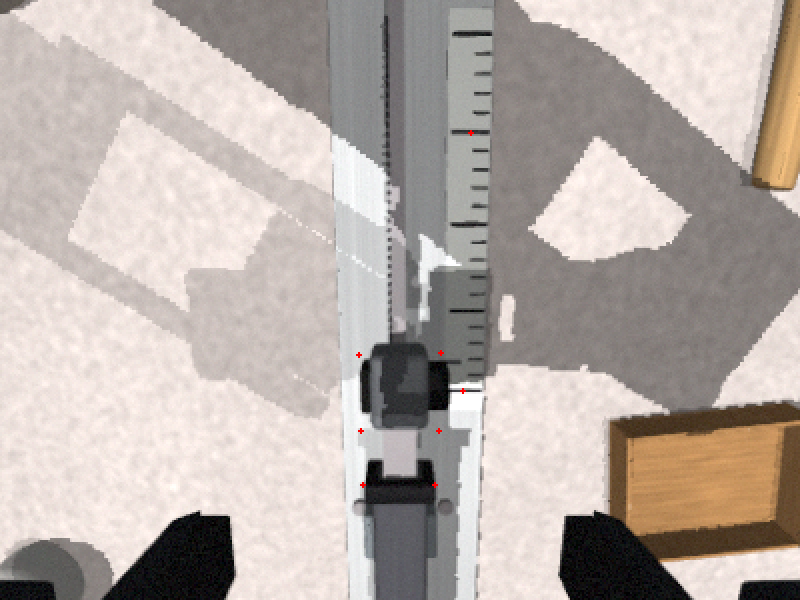

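Predicted tick marks land exactly on the 0 and 150 ticks ((463,390), (471,132)), and the head is centred at column ~400 as predicted. Descend and squeeze.

send_rows --plan "-0.9 -0.3 20 0;0 0 35 0;0 0 35 0;0 0 30 0;0 0 25 0;0 0 20 0;0 0 14 0;0 0 8 0;0 0 5 -0.004;0 0 0 0;0 0 0 0"

```text
time: 20.95
tcp_pos: [0.6375, -0.2356, 0.061]
ee_rot: [3.14, 0.001, 1.626]
wrist_force: [-0.6, -0.3, 0.4]
finger_gap: 0.0883
```

```bash
python3 -c "
from h import *
o=get_obs();print(o['time'],o['tcp_pos'],o['ee_rot'],o['finger_gap'],o['wrist_force'])
go([.6364,-.2351,.058],1.6227)"
```

```text
20.95 [ 0.63754512 -0.2356264   0.06100441] [3.14019387e+00 8.94116518e-04 1.62593019e+00] 0.08829121324867233 [-0.61564286 -0.31331489  0.43720862]
shift mm [ 0.6 -1.1  3. ] rows 1 each [ 0.6 -1.1  3. ] turn 0.003
```

send_rows --plan "0 0 1 0;0 0 0 0;0 0 0 0;0 0 0 0"

```text
time: 21.28
tcp_pos: [0.6372, -0.2354, 0.0597]
ee_rot: [3.141, 0.001, 1.626]
wrist_force: [1.1, -0.8, 0.9]
finger_gap: 0.0879
```

send_rows --plan "0.3 -0.7 1.5 0;0 0 0 0;0 0 0 0;0 0 0 0;0 0 0 0;0 0 0 0;0 0 0 0;0 0 0 0;0 0 0 0" --jaw 1 --squeeze 25

```text
time: 22.03
tcp_pos: [0.637, -0.2359, 0.0578]
ee_rot: [3.139, 0.002, 1.626]
wrist_force: [4.3, -2.5, -1.4]
finger_gap: 0.0391
```

```bash
python3 -c "
from h import *
o=get_obs();print(o['time'],o['tcp_pos'],o['ee_rot'],o['finger_gap'],o['wrist_force'])
go([.62966,-.10523,.0582],1.6227)"
```

```text
22.0333 [ 0.63701812 -0.23585817  0.05782591] [3.13940865e+00 1.69556757e-03 1.62591119e+00] 0.03914622085704455 [ 4.27334798 -2.52681745 -1.43670223]
shift mm [130.8  -0.2  -0.4] rows 4 each [32.7 -0.  -0.1] turn 0.003
```

Squeezed: gap 39 mm and spring pull felt. Draw out.

send_rows --plan "3 0 0 0;7 0 0 0;10 0 0 0;10 0 0 0;10 0 0 0;10 0 0 0;10 0 0 0;10 0 0 0;10 0 0 0;10 0 0 0;10 0 0 0;10 0 0 0;8 0 0 0;6 0 0 0;3 0 0 0;0 0 0 0;0 0 0 0;0 0 0 0;0 0 0 0"

```text
time: 23.62
tcp_pos: [0.6298, -0.1093, 0.0578]
ee_rot: [3.14, 0.002, 1.626]
wrist_force: [4.0, -4.6, -2.1]
finger_gap: 0.0396
```

Run:
```python
from h import *
np.set_printoptions(precision=4,suppress=True)
o=get_obs();im=camera('wrist');print(o['time'],o['tcp_pos'],o['ee_rot'],o['finger_gap'],o['wrist_force'])
go([.62966,-.10523,.0582],1.6227)
t=camera('top')[:,:,::-1].copy();b=im[:,:,::-1].copy();s=camera('side')[:,:,::-1].copy()
c=cam('wrist',o);M=np.array([.639,-.285,0]);g=np.array([-.0519,.9987,0]);gy=np.array([-.9987,-.0519,0])
P=lambda *v:M+(g*v[0]+gy*v[1]+np.array([0,0,v[2]]))/1e3
print('wrist ticks 200,150',w2pix(c,[P(230,-40,9),P(180,-40,9)]),'side 0,50,100,150,200',w2pix(cam('side'),[P(30+k,-40,9) for k in (0,50,100,150,200)]),'top',w2pix(cam('top'),[P(180,-40,9),P(180,0,84)]))
E=lambda i:np.clip(i*1.5,0,255).astype(np.uint8)
cv2.imwrite('pics/f.png',np.hstack([cv2.resize(E(b[0:300,200:400]),(390,585),interpolation=3),np.vstack([cv2.resize(E(s[110:210,270:410]),(400,286),interpolation=3),cv2.resize(E(t[150:215,300:390]),(400,299),interpolation=3)])]))
```

```text
23.6167 [ 0.6298 -0.1093  0.0578] [3.1398 0.0018 1.6259] 0.03955553426441369 [ 3.9543 -4.6121 -2.0694]
shift mm [ 4.1  0.1 -0.4] rows 1 each [ 4.1  0.1 -0.4] turn 0.003
wrist ticks 200,150 [[347.1745 160.9566]
 [341.3862 238.2692]] side 0,50,100,150,200 [[327.2538 166.0316]
 [319.499  171.9754]
 [311.4087 178.1763]
 [302.9603 184.6514]
 [294.1294 191.4196]] top [[334.0312 174.5668]
 [338.5606 180.5305]]
```

View pics/f.png

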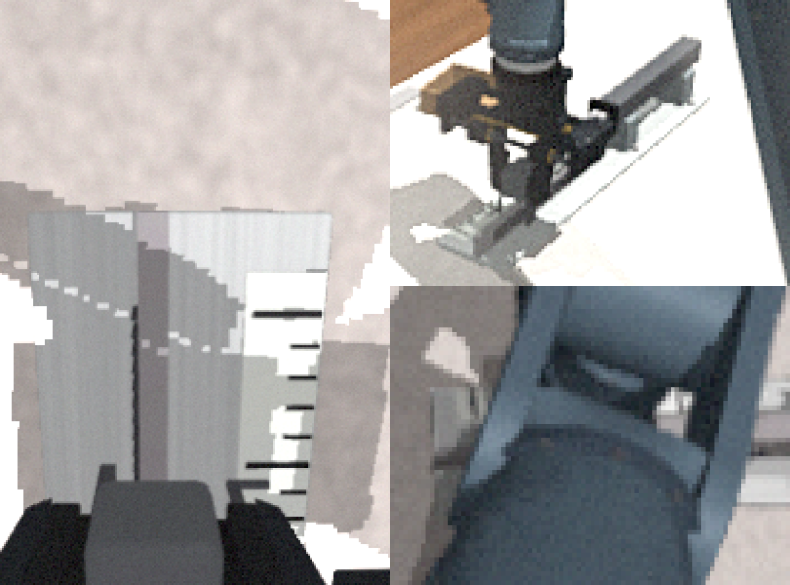

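Final-area view: long ticks at crop rows 314 (200) and 465 (150, predicted 464.7). The head's pointer bar at row ~485 is still a few mm short, but needs a parallax correction. I'll work that out numerically from the earlier frames.

Run:
```python
from h import *
np.set_printoptions(precision=2,suppress=True,linewidth=150)
o=get_obs();b=camera('wrist')[:,:,::-1].copy();cv2.imwrite('w7.png',b);np.save('o7.npy',o,allow_pickle=True)
w6=cv2.imread('w6.png').sum(2)/3.;w7=b.sum(2)/3.;w1=cv2.imread('w1.png').sum(2)/3.
print('w6 ptr r174-196',w6[172:192,301:306].mean(1).round(),'\n cols',w6[180,296:325].round())
print('w6 ticks r',w6[170:200,316:321].mean(1).round())
print('w7 ptr rows 238-260',w7[238:262,322:334].mean(1).round(),'\nticks',w7[230:262,350:356].mean(1).round())
print('w1 rows 88-104 cols 300-330');print(w1[88:100,300:330].round().astype(int))
print(o['finger_gap'],o['tcp_pos'])
```

```text
w6 ptr r174-196 [86. 86. 86. 85. 85. 84. 85. 77. 45. 24. 43. 42. 37. 35. 28. 26. 30. 27. 24. 36.] 
 cols [44. 46. 45. 43. 40. 41. 40. 48. 50. 45. 49. 47. 48. 49. 67. 85. 90. 80. 70. 69. 71. 71. 69. 68. 70. 74. 69. 72. 87.]
w6 ticks r [ 77.  43.  70.  89.  88.  89.  89.  87.  77.  42.  70.  86.  88.  88.  89.  87.  75.  42.  72.  87. 106. 163. 204. 215. 144.  58. 183. 216. 216.
 214.]
w7 ptr rows 238-260 [ 53.  52. 113. 123. 122. 122. 122. 107.  61.  41.  44.  43.  57. 102. 108. 107. 102.  97.  81.  64.  34.  20.  20.  19.] 
ticks [142. 143. 142. 143. 143. 136.  92.  38.  19.  17. 122. 135. 134. 127. 127. 126. 126. 125. 126. 125. 123.  59.  19.  66. 119. 122. 123. 123. 123.
 122. 123. 125.]
w1 rows 88-104 cols 300-330
[[129 129 129 130 128 130 130 128 129 127 127 130 129 129 127 127 130 127 129 129 128 130  72  31  66 124 130 129 128 128]
 [131 130 131 128 129 130 129 129 132 130 130 130 129 130 127 129 129 130 129 129 130 128  77  29  64 124 129 125 127 127]
 [129 130 131 127 131 128 129 126 117 122 128 131 128 127 130 129 130 125 129 129 129 129  87  36  74 120 125 130 126 128]
 [12
[... 444 characters left out ...]
29 128 129  76  28 118 126 128 125 129 126]
 [130 131 130 131 129 128 128  97  49  86 124 126 127 132 127 128 126 129 129 128 127 130  75  22 117 130 128 125 126 128]
 [130 128 128 126 128 127 130  97  50  89 122 128 126 129 128 129 129 127 128 130 129 129  75  34 117 129 127 129 129 129]
 [132 130 128 129 127 131 128  98  49  91 119 125 128 127 127 129 128 128 128 129 130 126  89  65 117 127 128 127 128 129]
 [128 129 129 130 128 130 128  98  53  68  84  88 115 129 128 128 127 121 121 123 120 122 107  99 117 122 123 122 122 123]
 [ 98  97  96  97  91  90  88  68  37  36  32  32  70  86  85  88  89  86  86  82  80  82  92 106 108 107  99  98  97  96]]
0.039283533197172205 [ 0.63 -0.11  0.06]
```

The estimates agree on about 146.2 mm: TCP absolute 145.9, displacement 146.2, and pointer with parallax 146.2. Draw 3.8 mm more.

send_rows --plan "2 0 0 0;1.8 0 0 0;0 0 0 0;0 0 0 0;0 0 0 0;0 0 0 0;0 0 0 0;0 0 0 0;0 0 0 0;0 0 0 0"

```text
time: 24.65
tcp_pos: [0.6296, -0.1056, 0.0578]
ee_rot: [3.14, 0.002, 1.626]
wrist_force: [3.1, -4.7, -2.4]
finger_gap: 0.0393
```

Run:
```python
from h import *
np.set_printoptions(precision=4,suppress=True,linewidth=150)
o=get_obs();b=camera('wrist')[:,:,::-1].copy();cv2.imwrite('w8.png',b);np.save('o8.npy',o,allow_pickle=True)
print(o['time'],o['tcp_pos'],o['finger_gap'],o['wrist_force'])
M=np.array([.639,-.285,0]);g=np.array([-.0519,.9987,0])
print('TCP reading',(o['tcp_pos']-M)@g*1000-30)
w=b.sum(2)/3.
print('ptr',w[236:260,322:334].mean(1).round(),'\nticks rows220-',w[225:265,350:356].mean(1).round())
cv2.imwrite('pics/f2.png',cv2.resize(np.clip(b*1.4,0,255).astype(np.uint8)[130:290,230:400],(638,600),interpolation=3))
```

```text
24.65 [ 0.6296 -0.1056  0.0578] 0.03932994794346711 [ 3.067  -4.7297 -2.405 ]
TCP reading 149.656225938544
ptr [123. 123. 123. 123. 122. 122.  82.  52.  49.  64.  50.  41.  44.  46.  58. 102. 108. 107. 103.  98.  80.  63.  35.  20.] 
ticks rows220- [152. 152. 151.  80.  23.  65. 130. 144. 143. 143. 143. 142. 137. 136. 134. 133. 134.  59.  18.  15.  92. 123. 127. 126. 127. 126. 127. 124. 124.
 123. 124.  55.  21.  41. 120. 123. 123. 123. 124. 123.]
```

View pics/f2.png

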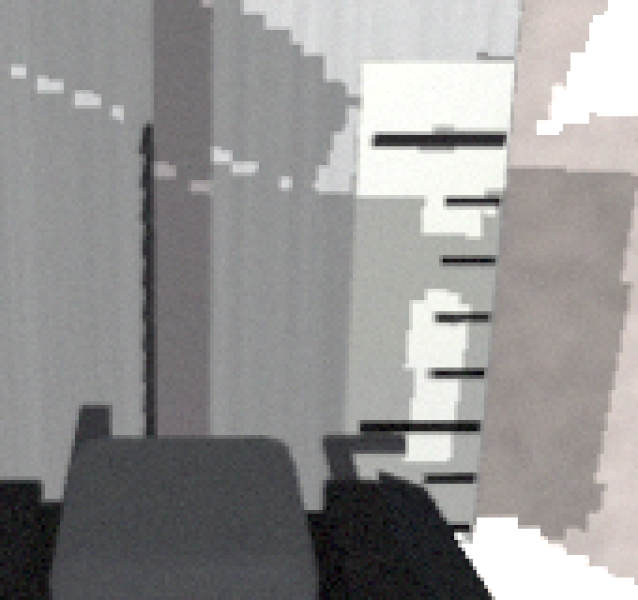

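The pointer reads 146.4 apparent, so about 149.8 mm after the 3.4 mm parallax. TCP geometry gives 149.7, and displacement 130.5 + ~20 ≈ 150. The gap of 39.3 mm means the button is fully in. Handing in.

```bash
python3 -c "
from bench import *
print(job_done());o=get_obs();print(o['time'],o['tcp_pos'],o['finger_gap'])"
```

```text
the job is handed in; nothing more can be done
None
the job is handed in; nothing more can be done
```

The job is handed in, done in the order asked, at about 25 s of the 61 s allowed.

- **Duster:** I picked up the small grey one from the mat. Its nozzle was held about 70 mm from the tube mouth, at mouth height and square to the gauge, for over 2 s. It then went back flat on its mat, where the wrist picture shows it in its original place.
- **Gauge:** I squeezed the lock button with 25 N and drew the arm from about 20 mm to 150 mm. It was still held there, squeezed in, when I handed in.

**Last checks on the reading:**

| Method | Reading (mm) |
|---|---|
| TCP against the scale fit | 149.7 |
| Distance drawn plus the starting reading | 150 to 150.5 |
| Pointer in the image, corrected for parallax | about 149.8 (146.4 uncorrected) |

- **Uncertainty:** the checks agree to within about 1 mm. The 3.4 mm parallax correction uses a pointer height I estimated from several views, because it was not given.
- **Button:** the finger gap read 39.3 mm, which fits the button being fully in (40 mm nominal).
- **Not seen:** I took no full-scene picture after finishing, so I did not recheck the bystanders. The arm's paths were planned clear of them, and no unexpected force showed after any move.

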